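# Nip up the card holder, then hold a spring clip gaping round the card's edge

## Task

The circuit card stands in its bench holder with the holder's hex nut still slack: turn the nut clockwise (seen from above) with the fingers until it is fully home at its stop and let go of it. Then take the spring clip by its two black handles, squeeze it wide open against its spring, lift it and bring its gaping jaws round the card's free upright edge at about half the card's height, level, with the edge well in between the jaws and the jaws not touching the card, ready for an insulating pad to be slipped in. Finish while holding the clip there, open and clear of everything but your fingers; do not bump or pinch the card, and leave the attenuator and the tape roll alone.

Things in the scene. Friction and masses are not known exactly. Their poses are not given: they have to be found in the camera images.
- card_stand: Fixed card holder: aluminium plate 120 x 60 x 10 mm (x -55 to 65, y +-30 mm) with an upright green card in front and a steel hex nut on a stud behind. Origin on the bench; x along the card's plane from its free edge back to the nut (axis at x = 35 mm, y = 0), z up. A black foot grips the card's lower edge, x -60 to -20 mm, up to z = 26 mm. A strap 22 mm wide lies under the nut, top at z = 24 mm.
- card_edge (a point): The middle of the card's free upright edge (82 mm tall edge, facing -x of the card holder), 55 mm above the bench. Axes as the card holder's.
- nut_top (a point): Centre of the top face of the hex nut (27 mm across flats, 24 mm high), this face about 49 mm above the bench, 2 mm lower when home; a 12 mm stud stands up to 9 mm above it. Its x axis turns with the nut: pads that close square to this x axis (or turned 60 or 120 degrees from that) meet flats.
- nut (a joint): Turn of the nut in rad: grows clockwise seen from above, starts slack at 0.2 to 0.7, hard stop (fully home) at 1.5. Friction 0.05 N m.
- clip: Steel spring clip, 70 g, lying with its hinge pin upright, 26 mm tall. Origin: pin axis at its underside; x out of the jaws, z up. Tips at x = 55 mm. Two black handles, x -14 to -56 mm: splayed at rest (60 mm over their ends), parallel and 30 mm wide when squeezed to the stop. Grip at x = -36 mm, closing along y: 4 N to start, 8 N to open fully, 25 N holds it firmly.
- jaw_l (a joint): Opening of each jaw of the clip in rad (both move alike): 0 shut, 0.28 squeezed to the stop, where the jaws gape 30 mm between the tips and about 29 mm wide 34 mm ahead of the pin. Springs shut when let go.
- attenuator: Bystander: grey cylindrical attenuator lying flat, 65 mm long, 22 wide, 19 high. Origin at its middle, on the bench.
- tape_blue: Bystander: roll of tape lying flat, 60 mm across, 15 high. Origin at its middle, on the bench.
- card: The upright circuit card: 56 mm long (x -73 to -17 mm of the holder, plane y = 0), 82 mm tall (z 14 to 96 mm), 2 mm thick; components up to 7 mm high on the holder's -y side, 8 mm spacers in the corners on the +y side. Origin at mid card, 9 mm to the +y side of its plane; its y axis points up.

How it is judged:
On the way, in this order (a step that is already met when the one before it is completed fails the run):
1. the nut is turned home to its stop and let go (value of joint nut above 1.38 rad and contact force between the fingers and nut below 0.2 N), for 0.2 s.
2. the clip is squeezed open and lifted off the bench in the fingers (value of joint jaw_l above 0.22 rad and height (world z) of clip above 0.012 m and contact force between the fingers and clip above 3 N), for 0.2 s.
At the end, for the whole second after the job is handed in: Nut within 0.12 rad of its stop; clip in the fingers (>3 N), open past 0.22 rad, still, level within 14 deg, in line with the card within 17 deg, touching neither card nor holder; card edge 9+ mm inside the jaw tips, within 9 mm of mid-gape, clip within 22 mm of half height (value of joint nut above 1.38 rad and value of joint jaw_l above 0.22 rad and contact force between the fingers and clip above 3 N and x of card_edge in the frame of clip between 0.01 and 0.046 m and y of card_edge in the frame of clip between -0.009 and 0.009 m and z of card_edge in the frame of clip between -0.009 and 0.035 m and angle between the x axis of clip and the x axis of card_stand, either way round below 0.3 rad and angle between clip's own z axis and vertical below 0.25 rad and height (world z) of clip above 0.015 m and contact force between clip and card_stand below 0.5 N and linear speed of clip below 0.03 m/s); the arm keeps its last pose, push and grip.
It fails at once if the clip bumps or pinches the card or its holder (over 8 N) (contact force between clip and card_stand above 8 N).
It fails at once if a bystander (attenuator, tape roll) is shifted by more than 30 mm (distance of any of attenuator, tape_blue from where it was at the start of the episode above 0.03 m).
It fails at once if the card is pushed hard by the arm or fingers (over 15 N) (contact force between the arm and card above 15 N).
It also fails if it takes over 58 s, if anything falls off the work surface, if the arm or the gripper's body presses on something with over 40 N, if the wrist force passes 120 N, or if a joint passes its speed limit or range.

## Robot

A 7-joint arm with a two-finger parallel gripper is mounted at the origin on a cart in front of the work surface, level with it; the furniture and walls round the work are solid. World frame = base frame: x ahead of the robot, y to its left, z up, the work surface at z = 0. Lengths are in m, angles in rad, forces in N, time in s.
With the tool pointing down it reaches from about 0.425 to 0.875 m from the base axis. Payload 4.7 kg.
Tool frame: the origin (TCP) lies midway between the tips of the shut fingers; the grasp point (between the pads) lies 19 mm behind it; z points along the fingers, y is the line along which they close (so a half turn about z gives the same grasp; the last joint's range is limited). The gripper opens to 87 mm and grips with 3 to 60 N. Pads are 19 mm wide; open, the fingers measure 117 mm over their backs; the gripper's body (75 mm by 190 mm) begins 51 mm behind the grasp point.
Start: joints at [1.316, 0.321, -0.07, 1.45, 0.023, 1.371, -0.057], TCP at [0.173, -0.627, 0.223] pointing down, gripper open.
Joint ranges: [-2.86, 2.86], [-0.3, 2.09], [-1.38, 1.24], [0.06, 2.45], [-1.56, 4.7], [0.09, 2.05], [-2.69, 2.69]. Speed limits (rad/s): [2.57, 2.57, 3.14, 3.14, 3.14, 3.14, 3.14].

## Interface

Orientations are given as a unit quaternion [x, y, z, w].
In Python, from cell import * gives the robot as it stands. The module is installed in compiled form; this text tells all that it offers.
- The arm moves only by the tool step_hand, called after "Emit:" in YAML: its name, and indented under it one key for each argument. Schema: {"type":"object","properties":{"deltas":{"type":"array","items":{"type":"array","prefixItems":[{"type":"number"},{"type":"array","items":{"type":"number"},"minItems":3,"maxItems":3},{"type":"array","items":{"type":"number"},"minItems":3,"maxItems":3}],"minItems":3,"maxItems":3},"minItems":1,"maxItems":10},"grip_n":{"type":"number"},"only":{"type":"string"},"quiet":{"type":"boolean"},"lines":{"type":"string"}},"required":["deltas"],"additionalProperties":false}. deltas is a list of rows, 1 to 10 of them, each written [opening, [dx, dy, dz], [rx, ry, rz]]: the finger opening in m, then dx, dy, dz in parts of the range, where 1.0 means 0.75 m, then a rotation vector rx, ry, rz in a scale on which 1.0 is pi rad; each row is the pose to reach, as a shift and turn from the pose commanded when the call began, along the tool's axes at that moment; what a row does not reach only later rows make up. A row lasts 1/10 s, in which the tool goes at most 0.05 m and 0.15 rad, less where a joint would pass 70% of its speed; a pose out of reach is approached as far as the arm can. The fingers move at their own pace and stop on an object; grip_n is the grip in N (left out, the last holds). Time passes only in rows, so rows that do not move let the fingers close. The tool returns the time, the measured TCP pose, the force, the opening and the grip force at its end. only (a regular expression) keeps the lines of the reply that match it, lines (a string "A,B") keeps lines A to B, and quiet returns only ok. A shift or turn number past 1, either way, is cut back to 1. Input that does not fit is refused with a message, and nothing moves.
- sense(): the state, without advancing time (a new reading comes with each control period).
- capture(name): name is "side" or "top" or "wrist"; returns a dict with "pixels" (420x560x3 uint8, red, green, blue), "fovy" (degrees; the focal length in pixels is half the picture's height over the tangent of half this angle, whatever the lens; pixels are square), "cx", "cy" (the principal point, pixels), "R" (3x3) and "t" (3): a world point X has camera coordinates R X + t. Camera axes: x right, y down, z forward; pixel columns grow to the right and rows downward; lengths in m; the calibration is good to about 2 mm. A picture is of the moment at which its call begins. There is no depth.
- close_job(): hands the job in; it is judged then, once.
The state is a dict: "t": time; "joints": joint angles; "dq": joint speeds; "tau": joint torques, N m; "tool_pos": TCP position; "tool_rot": TCP orientation; "contact_force": force on the tool from outside, world axes, zero at the start; "wrist_torque": the same for the moment, N m; "opening": finger opening in m; "grasp_force": force on a finger pad.
Only numpy, scipy, OpenCV 4.12 (cv2) and the standard library are available. Lean on these libraries where they do the work, as an engineer would, in place of code of your own. Each camera call takes 0.05 s, during which the arm holds its last target. There are 200 camera calls.

## Working session

There is one attempt and no reset: what is moved stays moved. The work goes in short steps, Python scripts to look and compute and a tool call to move; the robot and the scene stay as the last step left them, time stands still between calls to the robot, and variables do not carry over. Pictures are saved under pics/ and viewed, at most 10 in all, crops included, and the job is handed in when it is done.

```bash
mkdir -p pics; python3 - <<'E'
from cell import *
import cv2
s=sense();print({k:s[k] for k in('t','tool_pos','tool_rot','opening')})
for n in("side","top"):
    c=capture(n);cv2.imwrite(f"pics/{n}0.png",c["pixels"][:,:,::-1]);print(n,c["fovy"],c["cx"],c["cy"],c["R"],c["t"])
E
```

```text
{'t': 0.0, 'tool_pos': array([ 0.17241852, -0.62615754,  0.22147787]), 'tool_rot': array([ 9.90977481e-01,  1.34025157e-01, -1.76028562e-04, -9.26380977e-04]), 'opening': 0.0871706955549783}
side 42.062253494689735 275.6701011170049 223.0644256876193 [[ 0.91611945 -0.40060519 -0.01551214]
 [-0.18201425 -0.38113891 -0.90642371]
 [ 0.35720576  0.83321583 -0.42208462]] [-0.6413122  -0.02923235  1.27546281]
top 47.64550750184041 280.484957636462 199.4254931807331 [[-0.02305387 -0.9997253   0.00422407]
 [-0.99907265  0.02288472 -0.03647103]
 [ 0.03636434 -0.00506095 -0.99932578]] [-0.43882235  0.50672937  0.87753417]
```

View pics/top0.png

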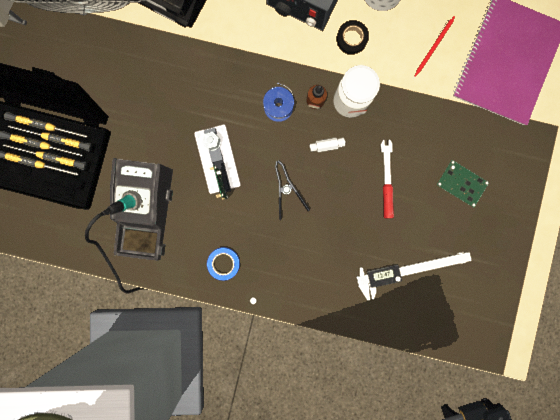

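View pics/side0.png

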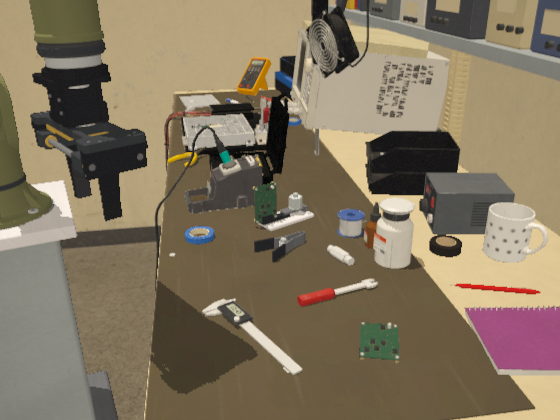

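```bash
cat > h.py <<'E'
import numpy as np, cv2
from cell import *
from scipy.spatial.transform import Rotation as Ro
def f(c): return c["pixels"].shape[0]/2/np.tan(np.radians(c["fovy"])/2)
def ray(c,u,v):
    R=np.array(c["R"]);d=R.T@np.array([(u-c["cx"])/f(c),(v-c["cy"])/f(c),1]);return -R.T@np.array(c["t"]),d
def onz(c,u,v,z):
    o,d=ray(c,u,v);return (o+d*(z-o[2])/d[2])
def proj(c,X):
    p=np.array(c["R"])@np.array(X)+c["t"];return p[:2]/p[2]*f(c)+[c["cx"],c["cy"]]
def crop(c,x,y,w,h,k,name):
    cv2.imwrite("pics/"+name,cv2.resize(c["pixels"][y:y+h,x:x+w,::-1],None,fx=k,fy=k,interpolation=cv2.INTER_CUBIC))
def go(p,yaw=None):
    """shift (tool axes) and rz from now to TCP p, tool-y yaw"""
    s=sense();R=Ro.from_quat(s["tool_rot"]).as_matrix();print("t",s["t"],"pos",s["tool_pos"],"yaw_y",np.degrees(np.arctan2(R[1,1],R[0,1])))
    if yaw is not None:
        y=np.array([np.cos(yaw),np.sin(yaw),0]);z=np.array([0,0,-1.]);T=np.c_[np.cross(y,z),y,z]
        print("rv",Ro.from_matrix(R.T@T).as_rotvec())
    print("d",R.T@(np.array(p)-s["tool_pos"]))
E
python3 - <<'E'
from h import *
c=capture("top"); crop(c,180,110,160,110,5,"top1.png")
for n,u,v,z in(("nut",211,135,.049),("card",226,195,.0),("pin",287,188,.026),("tip",278,163,.026),("tape",223,263,.0),("att",327,145,.01),("spool",279,103,0)):print(n,onz(c,u,v,z))
E
```

```text
nut [ 0.61347882 -0.32829904  0.049     ]
card [ 0.50759456 -0.34777772  0.        ]
pin [ 0.51663509 -0.46270399  0.026     ]
tip [ 0.56302551 -0.44724745  0.026     ]
tape [ 0.37993389 -0.33973584  0.        ]
att [ 0.59663029 -0.53991618  0.01      ]
spool [ 0.68040797 -0.45180833  0.        ]
```

View pics/top1.png

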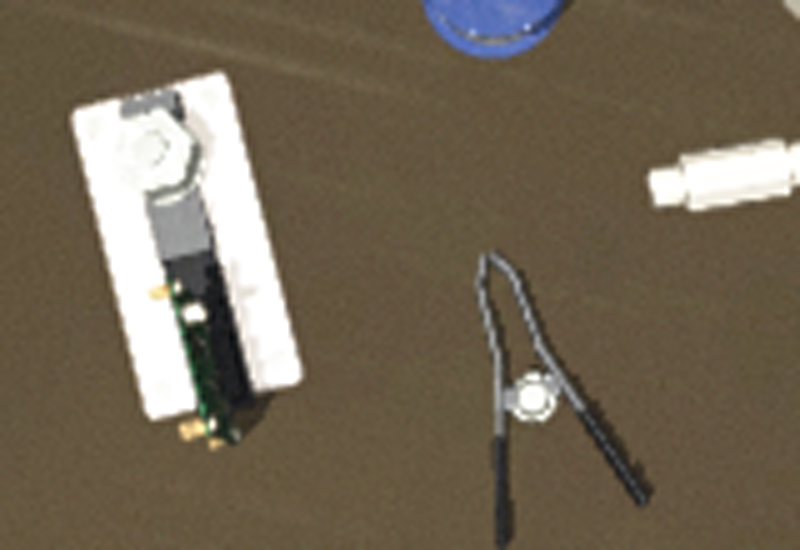

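```bash
python3 - <<'E'
from h import *
c=capture("top")
q=np.array([onz(c,180+u/5,110+v/5,.010) for u,v in((74,108),(225,71),(301,381),(150,419))])
print(q, [np.linalg.norm(q[i]-q[(i+1)%4]) for i in range(4)])
ax=(q[0]+q[1]-q[2]-q[3])[:2];yaw=np.arctan2(ax[1],ax[0]);ce=q.mean(0);e=np.array([np.cos(yaw),np.sin(yaw)])
o=ce[:2]-.005*e;print("stand",o,np.degrees(yaw),"nut",o+.035*e,"edge",o-.073*e, "nut px",onz(c,180+152/5,140,.049))
p=onz(c,180+533/5,110+397/5,.026);t=onz(c,180+488/5,110+255/5,.026);h=[onz(c,180+u/5,110+v/5,.026) for u,v in((503,548),(643,497))]
print("pin",p,"tip",t,"h",h,np.linalg.norm(h[0]-h[1]),np.linalg.norm(t-p))
m=(h[0]+h[1])/2;print("yaw",np.degrees(np.arctan2(*(t-m)[[1,0]])),"pin-m",np.linalg.norm(p-m))
n=o+.035*e;go([n[0]-.05*e[0],n[1]-.05*e[1],.18],yaw+np.pi/2)
w=capture("wrist");R=Ro.from_quat(sense()["tool_rot"]).as_matrix();Rw=np.array(w["R"]);print("camera in tool",R.T@(-Rw.T@w["t"]-sense()["tool_pos"]),R.T@Rw.T[:,2])
E
```

```text
[[ 0.62742858 -0.29265746  0.01      ]
 [ 0.64013369 -0.34950648  0.01      ]
 [ 0.52295727 -0.37568744  0.01      ]
 [ 0.5100352  -0.31907266  0.01      ]] [np.float64(0.058251445853281736), np.float64(0.12006563367564269), np.float64(0.05807075931599897), np.float64(0.12032858678649837)]
stand [ 0.57025983 -0.33532496] 12.63805219992937 nut [ 0.60441183 -0.32766727] edge [ 0.49902849 -0.35129673] nut px [ 0.60449479 -0.32706516  0.049     ]
pin [ 0.51408011 -0.4619097   0.026     ] tip [ 0.56673087 -0.44659661  0.026     ] h [array([ 0.45899231, -0.44962814,  0.026     ]), array([ 0.47647493, -0.50134609,  0.026     ])] 0.05459292659222769 0.05483240738220674
yaw 16.268901108497463 pin-m 0.048294342140139015
t 0.2 pos [ 0.17249051 -0.62635386  0.22186977] yaw_y -74.59848876149127
rv [-1.41236355e-04 -1.85797539e-03 -3.09336060e+00]
d [ 0.44579675 -0.1756101   0.04205324]
camera in tool [ 0.06880398  0.00057293 -0.16180964] [-2.53313857e-01  8.45440875e-04  9.67383778e-01]
```

The rows are not in the units I measure in: shifts go in shares of 0.75 m and turns go in shares of pi rad. I convert before sending: 0.45 m / 0.75 = 0.6, 0.405 m / 0.75 = 0.54.

Emit:
step_hand:
  deltas:
    - [0.087,[0.06,-0.0213,0],[0,0,0]]
    - [0.087,[0.12,-0.0427,0],[0,0,0]]
    - [0.087,[0.18,-0.0627,0],[0,0,0]]
    - [0.087,[0.24,-0.084,0],[0,0,0]]
    - [0.087,[0.3,-0.1053,0],[0,0,0]]
    - [0.087,[0.36,-0.1267,0],[0,0,0]]
    - [0.087,[0.42,-0.1467,0],[0,0,0]]
    - [0.087,[0.48,-0.168,0.0133],[0,0,0]]
    - [0.087,[0.54,-0.1893,0.0267],[0,0,0]]
    - [0.087,[0.6,-0.2107,0.04],[0,0,0]]
  grip_n: 20

```text
t: 1.25
tool_pos: [0.5658, -0.3537, 0.1923]
tool_rot: [0.991, 0.134, 0.0, 0.0]
contact_force: [-0.0, -0.3, 0.2]
opening: 0.0868
grasp_force: 0.0
```

Emit:
step_hand:
  deltas:
    - [0.087,[0.0267,-0.0107,0.0267],[0,0,0]]
    - [0.087,[0.0613,-0.02,0.056],[0,0,0]]
    - [0.087,[0.0613,-0.02,0.056],[0,0,0]]
    - [0.087,[0.0613,-0.02,0.056],[0,0,0]]

```text
t: 1.65
tool_pos: [0.6046, -0.3276, 0.1496]
tool_rot: [0.991, 0.135, -0.001, -0.0]
contact_force: [-1.1, -0.2, -0.2]
opening: 0.0868
grasp_force: 0.0
```

```bash
python3 - <<'E'
from h import *
go([.6044,-.3274,.149],np.radians(12.6-90))
w=capture("wrist");cv2.imwrite("pics/w1.png",w["pixels"][:,:,::-1]);print(proj(w,[.6044,-.3274,.049]),[proj(w,[.6044+.02*np.cos(np.radians(12.6)),-.3274+.02*np.sin(np.radians(12.6)),.049])])
E
```

```text
t 1.65 pos [ 0.6046137  -0.32760827  0.14963879] yaw_y -74.5223152746715
rv [-0.0010506   0.00158896  0.05022591]
d [-0.00014938 -0.00025705  0.0006393 ]
[283.9080646  210.20133383] [array([285.24247166, 184.21789985])]
```

View pics/w1.png

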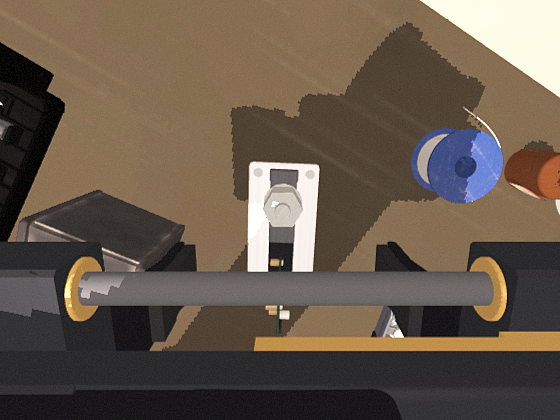

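```bash
python3 - <<'E'
from h import *
w=capture("wrist");crop(w,250,170,70,70,8,"w2.png")
E
```

```text
(no output)
```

View pics/w2.png

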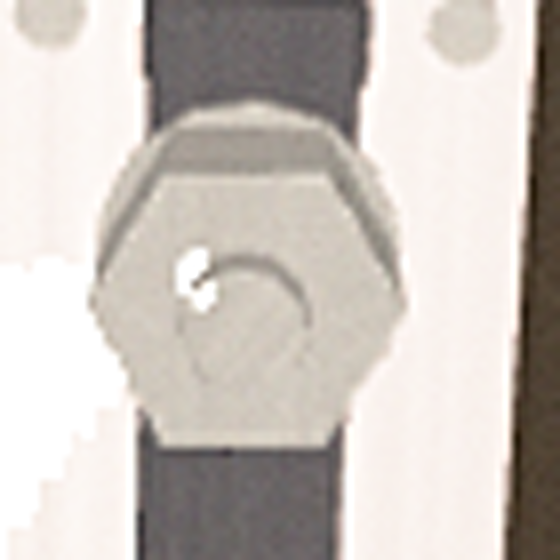

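```bash
python3 - <<'E'
from h import *
w=capture("wrist")
V=np.array([onz(w,250+u/8,170+v/8,.049) for u,v in((162,172),(330,172),(405,300),(325,447),(160,447),(92,300))])[:,:2]
print("centre",V.mean(0),"flats",[np.linalg.norm((V[i]+V[(i+1)%6]-V[(i+3)%6]-V[(i+4)%6])/2) for i in range(3)])
a=[np.degrees(np.arctan2(*(V[i]-V[i-1])[::-1]))%60 for i in range(6)];print(a)
d=[np.degrees(np.arctan2(*(V[i]-V.mean(0))[::-1]))%60 for i in range(6)];print(d, sense()["joints"])
E
```

```text
centre [ 0.60450054 -0.32734238] flats [np.float64(0.027052878774616523), np.float64(0.02670265161307742), np.float64(0.026353498273717718)]
[np.float64(46.63958670786299), np.float64(45.28619983867215), np.float64(45.372175232841585), np.float64(47.98363001248549), np.float64(45.27017377516384), np.float64(38.65035922300104)]
[np.float64(46.054311248659445), np.float64(44.08510176427251), np.float64(48.05510587195684), np.float64(44.011689288842916), np.float64(44.42983998482427), np.float64(42.39864226654643)] [ 0.69477253  0.45789238 -0.31952323  1.42696486  0.14698785  1.2783466
 -0.94052592]
```

Scaled: 0.114 m / 0.75 = 0.152, 0.06 m / 0.75 = 0.08, 0.531 rad / 3.1416 = 0.169.

Emit:
step_hand:
  deltas:
    - [0.06,[0,0,0.0133],[0,0,0.0446]]
    - [0.06,[0,0,0.0267],[0,0,0.0891]]
    - [0.06,[0,0,0.04],[0,0,0.1337]]
    - [0.06,[0,0,0.0533],[0,0,0.169]]
    - [0.06,[0,0,0.08],[0,0,0.169]]
    - [0.06,[0,0,0.1067],[0,0,0.169]]
    - [0.06,[0,0,0.1333],[0,0,0.169]]
    - [0.06,[0,0,0.152],[0,0,0.169]]
    - [0.06,[0,0,0.152],[0,0,0.169]]
  grip_n: 30

```text
t: 2.7
tool_pos: [0.6029, -0.3287, 0.0349]
tool_rot: [0.991, -0.131, -0.002, -0.0]
contact_force: [-0.9, -0.2, 0.0]
opening: 0.0602
grasp_force: 0.0
```

Emit:
step_hand:
  deltas:
    - [0.02,[0,0,0],[0,0,0]]
    - [0.02,[0,0,0],[0,0,0]]
    - [0.02,[0,0,0],[0,0,0]]
    - [0.02,[0,0,0],[0,0,0]]
    - [0.02,[0,0,0],[0,0,0]]
    - [0.02,[0,0,0],[0,0,0]]
  grip_n: 30

```text
t: 3.3
tool_pos: [0.606, -0.3257, 0.0372]
tool_rot: [0.992, -0.13, 0.0, -0.001]
contact_force: [0.5, 4.0, 2.7]
opening: 0.0265
grasp_force: 30.0
```

```bash
python3 -c "from h import *;s=sense();print(s['joints'],s['wrist_torque'])"
```

```text
[ 0.6210295   0.5451699  -0.22222155  1.53209009  0.12689454  1.07854241
 -1.4615058 ] [ 1.1008481  -0.12088092 -0.06830312]
```

Scaled: 0.001 m / 0.75 = 0.0013, 0.12 rad / 3.1416 = 0.0382.

Emit:
step_hand:
  deltas:
    - [0.02,[0,0,0],[0,0,0.0382]]
    - [0.02,[0,0,0],[0,0,0.0764]]
    - [0.02,[0,0,0],[0,0,0.1146]]
    - [0.02,[0,0,0.0013],[0,0,0.1528]]
    - [0.02,[0,0,0.0013],[0,0,0.191]]
    - [0.02,[0,0,0.0013],[0,0,0.2165]]
    - [0.02,[0,0,0.0013],[0,0,0.2165]]
  grip_n: 30

```text
t: 4.0
tool_pos: [0.6055, -0.3267, 0.0363]
tool_rot: [0.891, -0.453, -0.0, -0.001]
contact_force: [-1.1, 4.4, 4.8]
opening: 0.0269
grasp_force: 30.0
```

```bash
python3 -c "from h import *;s=sense();go(s['tool_pos']);print(s['joints'],s['wrist_torque'],s['opening'])"
```

```text
t 4.0 pos [ 0.6054618  -0.32669267  0.03625733] yaw_y -143.93419205458915
d [0. 0. 0.]
[ 0.5240172   0.53650456 -0.09013056  1.53699499  0.05106679  1.0705807
 -2.0901458 ] [ 1.09649731  0.18058239 -0.0400031 ] 0.02691117533730226
```

Scaled: 0.2 rad / 3.1416 = 0.0637.

Emit:
step_hand:
  deltas:
    - [0.02,[0,0,0],[0,0,0.0318]]
    - [0.02,[0,0,0],[0,0,0.0637]]
    - [0.02,[0,0,0],[0,0,0.0637]]
  grip_n: 30

```text
t: 4.3
tool_pos: [0.6052, -0.3269, 0.036]
tool_rot: [0.842, -0.54, -0.0, -0.001]
contact_force: [-1.1, 4.5, 5.6]
opening: 0.0262
grasp_force: 30.0
```

```bash
python3 -c "from h import *;s=sense();go(s['tool_pos']);print(s['joints'][6],s['wrist_torque'],s['opening'])"
```

```text
t 4.3 pos [ 0.60519632 -0.32685005  0.03595203] yaw_y -155.3125782202084
d [0. 0. 0.]
-2.273427369906829 [ 1.26159093  0.23205436 -0.0382424 ] 0.02617295152308418
```

Emit:
step_hand:
  deltas:
    - [0.02,[0,0,0],[0,0,0.0318]]
    - [0.02,[0,0,0],[0,0,0.0637]]
    - [0.02,[0,0,0],[0,0,0.0637]]
  grip_n: 30

```text
t: 4.6
tool_pos: [0.605, -0.3276, 0.0357]
tool_rot: [0.785, -0.62, -0.0, 0.0]
contact_force: [-0.6, 3.4, 4.9]
opening: 0.0268
grasp_force: 30.0
```

```bash
python3 -c "from h import *;s=sense();go(s['tool_pos']);print(s['joints'][6],s['wrist_torque'],s['opening'])"
```

```text
t 4.6 pos [ 0.60499319 -0.3276497   0.03573256] yaw_y -166.60856880703403
d [0. 0. 0.]
-2.45572561156607 [0.99881969 0.25738429 0.58709456] 0.026837875973365077
```

Scaled: 0.08 rad / 3.1416 = 0.0255.

Emit:
step_hand:
  deltas:
    - [0.02,[0,0,0],[0,0,0.0127]]
    - [0.02,[0,0,0],[0,0,0.0255]]
    - [0.02,[0,0,0],[0,0,0.0255]]
    - [0.02,[0,0,0],[0,0,0.0255]]
  grip_n: 30

```text
t: 5.0
tool_pos: [0.6049, -0.3285, 0.0357]
tool_rot: [0.759, -0.651, 0.0, 0.0]
contact_force: [-1.0, 2.8, 3.1]
opening: 0.0272
grasp_force: 30.0
```

```bash
python3 -c "from h import *;s=sense();go(s['tool_pos']);print(s['joints'][6],s['wrist_torque'],s['opening'])"
```

```text
t 5.0 pos [ 0.6049434  -0.32849432  0.03574813] yaw_y -171.23647367417124
d [0. 0. 0.]
-2.529642303396531 [0.7016184  0.16352486 0.80196408] 0.02719058619027192
```

Scaled: -0.115 m / 0.75 = -0.1533, -0.07 m / 0.75 = -0.0933, -0.05 rad / 3.1416 = -0.0159.

Emit:
step_hand:
  deltas:
    - [0.045,[0,0,0],[0,0,-0.0159]]
    - [0.045,[0,0,0],[0,0,-0.0159]]
    - [0.045,[0,0,0],[0,0,-0.0159]]
    - [0.045,[0,0,0],[0,0,-0.0159]]
    - [0.045,[0,0,-0.04],[0,0,-0.0159]]
    - [0.045,[0,0,-0.0933],[0,0,-0.0159]]
    - [0.045,[0,0,-0.1533],[0,0,-0.0159]]
    - [0.045,[0,0,-0.1533],[0,0,-0.0159]]

```text
t: 5.8
tool_pos: [0.6088, -0.3307, 0.1589]
tool_rot: [0.773, -0.634, 0.007, -0.001]
contact_force: [0.4, -0.0, 0.4]
opening: 0.0449
grasp_force: 0.0
```

```bash
python3 - <<'E'
from h import *
w=capture("wrist");p=proj(w,[.6045,-.3274,.047]);print(p);x,y=(p-40).astype(int);crop(w,x,y,80,80,7,"w3.png");print(x,y)
go([.4795,-.472,.14],np.radians(-73.7))
E
```

```text
[291.05327126 214.15224709]
251 174
t 5.85 pos [ 0.60718213 -0.3298183   0.15525061] yaw_y -168.65939322174353
rv [-3.30109906e-04 -9.65848300e-03 -1.65736108e+00]
d [0.11421669 0.15324429 0.01488889]
```

View pics/w3.png

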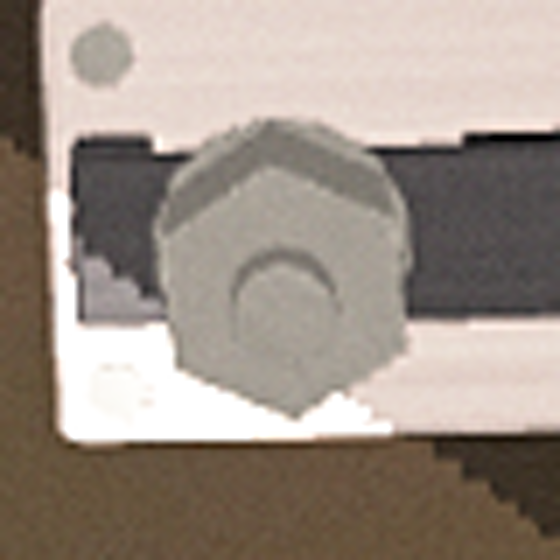

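Scaled: 0.153 m / 0.75 = 0.204, 0.13 m / 0.75 = 0.1733, -1.4 rad / 3.1416 = -0.4456.

```bash
python3 - <<'E'
from h import *
w=capture("wrist")
V=np.array([onz(w,251+u/7,174+v/7,.047) for u,v in((275,165),(395,215),(408,350),(297,418),(178,365),(163,237))])[:,:2]
print(V.mean(0),[np.degrees(np.arctan2(*(V[i]-V.mean(0))[::-1]))%60 for i in range(6)],[np.degrees(np.arctan2(*(V[i]-V[i-1])[::-1]))%60 for i in range(6)])
E
```

```text
[ 0.601744   -0.32603077] [np.float64(46.37560840353116), np.float64(47.886610250370865), np.float64(45.4681321041686), np.float64(46.464767615631644), np.float64(46.326088966044665), np.float64(46.425445561855845)] [np.float64(44.79623468597089), np.float64(48.37620014263237), np.float64(47.578504320115215), np.float64(44.26931706542727), np.float64(46.460434263577255), np.float64(47.42943189255605)]
```

Emit:
step_hand:
  deltas:
    - [0.06,[0.0133,0.02,0],[0,0,-0.0446]]
    - [0.07,[0.0333,0.04,0],[0,0,-0.0891]]
    - [0.085,[0.0533,0.0667,0],[0,0,-0.1337]]
    - [0.087,[0.0733,0.0933,0],[0,0,-0.1783]]
    - [0.087,[0.0933,0.12,0],[0,0,-0.2228]]
    - [0.087,[0.1133,0.1467,0],[0,0,-0.2674]]
    - [0.087,[0.1333,0.1733,0],[0,0,-0.3119]]
    - [0.087,[0.152,0.204,0.0067],[0,0,-0.3565]]
    - [0.087,[0.152,0.204,0.0133],[0,0,-0.4011]]
    - [0.087,[0.152,0.204,0.02],[0,0,-0.4456]]

```text
t: 6.9
tool_pos: [0.4749, -0.4707, 0.1329]
tool_rot: [1.0, 0.015, -0.002, -0.001]
contact_force: [1.0, 0.9, 0.5]
opening: 0.0873
grasp_force: 0.0
```

Emit:
step_hand:
  deltas:
    - [0.087,[0,0,0],[0,0,-0.0446]]
    - [0.087,[0,0,0],[0,0,-0.0818]]
    - [0.087,[0,0,0],[0,0,-0.0818]]
    - [0.087,[0,0,0],[0,0,-0.0818]]

```text
t: 7.3
tool_pos: [0.4766, -0.4697, 0.134]
tool_rot: [0.99, 0.14, -0.001, -0.001]
contact_force: [1.1, 0.1, 0.0]
opening: 0.0873
grasp_force: 0.0
```

```bash
python3 - <<'E'
from h import *
go([.4795,-.472,.14],np.radians(-73.7))
w=capture("wrist");cv2.imwrite("pics/w4.png",w["pixels"][:,:,::-1]);print(proj(w,[.514,-.462,.026]))
E
```

```text
t 7.3 pos [ 0.47660858 -0.46970773  0.13396784] yaw_y -73.8566559144619
rv [-0.00205718  0.00122455 -0.0027329 ]
d [ 0.00213265  0.00299342 -0.00604095]
[288.44528648 158.52991405]
```

View pics/w4.png

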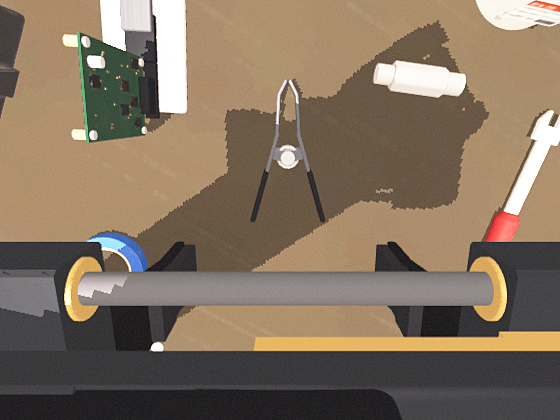

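```bash
python3 - <<'E'
from h import *
w=capture("wrist")
p=onz(w,288,157,.026);t=onz(w,289,82,.026);m=(onz(w,253,220,.026)+onz(w,323,219,.026))/2
a=np.arctan2(*(t-m)[[1,0]]);print(p,t,m,np.degrees(a),np.linalg.norm(t-p),np.linalg.norm(m-p))
e=np.array([np.cos(a),np.sin(a),0]);g=p-.037*e;g[2]=.004;go(g,a-np.pi/2)
E
```

```text
[ 0.51519536 -0.46153195  0.026     ] [ 0.56645787 -0.447282    0.026     ] [ 0.46831648 -0.47523049  0.026     ] 15.895779832778855 0.0532062641682156 0.04883931887108966
t 7.4 pos [ 0.47698723 -0.46990863  0.13472945] yaw_y -73.80089787556209
rv [-0.00094744  0.00069436  0.0052943 ]
d [0.00211905 0.00254327 0.13072565]
```

Scaled: 0.09 m / 0.75 = 0.12, 0.08 m / 0.75 = 0.1067.

Emit:
step_hand:
  deltas:
    - [0.087,[0.0027,0.0033,0.04],[0,0,0]]
    - [0.087,[0.0027,0.0033,0.08],[0,0,0]]
    - [0.087,[0.0027,0.0033,0.1067],[0,0,0]]
    - [0.087,[0.0027,0.0033,0.12],[0,0,0]]
    - [0.087,[0.0027,0.0033,0.12],[0,0,0]]
    - [0.087,[0.0027,0.0033,0.12],[0,0,0]]

```text
t: 8.0
tool_pos: [0.4806, -0.4724, 0.0465]
tool_rot: [0.99, 0.142, 0.0, 0.001]
contact_force: [0.0, -0.5, -0.4]
opening: 0.0866
grasp_force: 0.0
```

```bash
python3 -c "
from h import *
go([.51520-.037*.9618,-.4615-.037*.2739,.004],np.radians(15.9-90))"
```

```text
t 8.0 pos [ 0.48057119 -0.47240847  0.04654724] yaw_y -73.70335512752642
rv [ 0.0013127  -0.00068748  0.00692321]
d [-0.00073113 -0.00106778  0.04254538]
```

Scaled: 0.042 m / 0.75 = 0.056, 0.035 m / 0.75 = 0.0467.

Emit:
step_hand:
  deltas:
    - [0.087,[-0.0009,-0.0013,0.0267],[0,0,0]]
    - [0.087,[-0.0009,-0.0013,0.0467],[0,0,0]]
    - [0.087,[-0.0009,-0.0013,0.056],[0,0,0]]
    - [0.087,[-0.0009,-0.0013,0.056],[0,0,0]]
    - [0.087,[-0.0009,-0.0013,0.056],[0,0,0]]
  grip_n: 30

```text
t: 8.5
tool_pos: [0.4794, -0.4715, 0.0041]
tool_rot: [0.99, 0.142, 0.0, 0.0]
contact_force: [1.0, 0.0, 0.5]
opening: 0.087
grasp_force: 0.0
```

Emit:
step_hand:
  deltas:
    - [0.02,[0,0,0],[0,0,0]]
    - [0.02,[0,0,0],[0,0,0]]
    - [0.02,[0,0,0],[0,0,0]]
    - [0.02,[0,0,0],[0,0,0]]
    - [0.02,[0,0,0],[0,0,0]]
    - [0.02,[0,0,0],[0,0,0]]
    - [0.02,[0,0,0],[0,0,0]]
    - [0.02,[0,0,0],[0,0,0]]
  grip_n: 30

```text
t: 9.3
tool_pos: [0.4789, -0.4714, 0.0038]
tool_rot: [0.99, 0.142, -0.0, 0.0]
contact_force: [-1.0, 1.1, 3.1]
opening: 0.031
grasp_force: 7.8
```

Emit:
step_hand:
  deltas:
    - [0.02,[0,0,0],[0,0,0]]
    - [0.02,[0,0,0],[0,0,0]]
    - [0.02,[0,0,0],[0,0,0]]
    - [0.02,[0,0,0],[0,0,0]]
  grip_n: 30

```text
t: 9.7
tool_pos: [0.4789, -0.4713, 0.0038]
tool_rot: [0.99, 0.142, -0.0, 0.0]
contact_force: [-2.4, -0.2, 4.4]
opening: 0.0288
grasp_force: 30.0
```

Emit:
step_hand:
  deltas:
    - [0.02,[0,0,-0.0133],[0,0,0]]
    - [0.02,[0,0,-0.0267],[0,0,0]]
    - [0.02,[0,0,-0.0467],[0,0,0]]
    - [0.02,[0,0,-0.0667],[0,0,0]]
    - [0.02,[0,0,-0.0667],[0,0,0]]
    - [0.02,[0,0,-0.0667],[0,0,0]]
  grip_n: 30

```text
t: 10.3
tool_pos: [0.4794, -0.4716, 0.0546]
tool_rot: [0.99, 0.142, 0.0, 0.001]
contact_force: [0.3, 0.1, -1.2]
opening: 0.0284
grasp_force: 30.0
```

```bash
python3 - <<'E'
from h import *
w=capture("wrist");cv2.imwrite("pics/w5.png",w["pixels"][:,:,::-1])
E
```

```text
(no output)
```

View pics/w5.png

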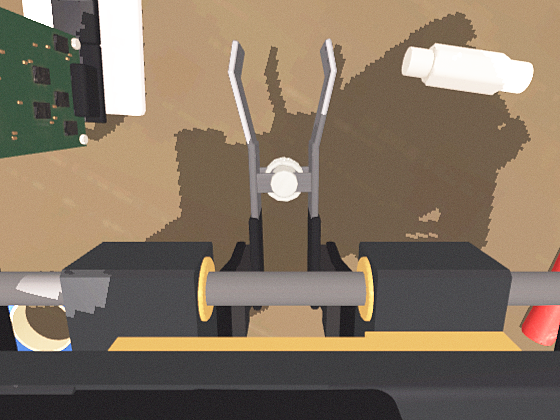

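```bash
python3 - <<'E'
from h import *
w=capture("wrist");c=capture("top");sd=capture("side");s=sense();print(s["tool_pos"])
z=s["tool_pos"][2]-.0038+.026
p=onz(w,284,181,z);l=onz(w,235,42,z);r=onz(w,331,42,z);t=(l+r)/2;a=np.arctan2(*(t-p)[[1,0]])
R=Ro.from_quat(s["tool_rot"]).as_matrix()
print(p,t,np.degrees(a),"gape",np.linalg.norm(l-r),"len",np.linalg.norm(t-p),"pin in tool",R.T@(p-s["tool_pos"]))
E0=np.array([.4990,-.3513])
for zz in(.026,.055,.096):
    X=[*E0,zz];print(zz,"wrist",proj(w,X),"top",proj(c,X),(proj(c,X)-[180,110])*5,"side",proj(sd,X))
x,y=(proj(sd,[*E0,.055])-[25,30]).astype(int);crop(sd,x,y,60,50,6,"s2.png");a1=cv2.imread("pics/s2.png")
x2,y2=(proj(c,[*E0,.055])-[30,35]).astype(int);crop(c,x2,y2,60,50,6,"t2.png");cv2.imwrite("pics/st.png",np.hstack([a1,cv2.imread("pics/t2.png")]));print(x,y,x2,y2)
E
```

```text
[ 0.47847765 -0.47076968  0.05263653]
[ 0.52112774 -0.45900216  0.07483653] [ 0.56984758 -0.44439012  0.07483653] 16.695015189694278 gape 0.03470621017183376 len 0.05086388343597213 pin in tool [ 0.0442189   0.00066054 -0.02223955]
0.026 wrist [ 74.53290334 147.56476232] top [226.44703103 198.99132061] [232.23515517 444.95660303] side [254.8495005 218.4431792]
0.055 wrist [ 37.46532437 153.07352323] top [224.65736987 198.37929453] [223.28684935 441.89647264] side [254.40956285 205.77501051]
0.096 wrist [-44.62399519 165.27314477] top [221.90633539 197.43849921] [209.53167693 437.19249606] side [253.77118103 187.39256779]
229 175 194 163
```

View pics/st.png

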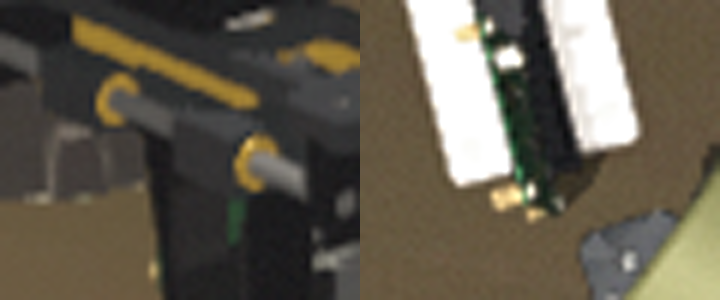

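Scaled: -0.117 m / 0.75 = -0.156, -0.105 m / 0.75 = -0.14, 0.065 rad / 3.1416 = 0.0207.

Emit:
step_hand:
  deltas:
    - [0.02,[-0.0267,0,0],[0,0,0]]
    - [0.02,[-0.06,0,0],[0,0,0]]
    - [0.02,[-0.0933,0,0],[0,0,0]]
    - [0.02,[-0.1133,0,0],[0,0,0]]
    - [0.02,[-0.1133,-0.0333,0],[0,0,0.0064]]
    - [0.02,[-0.1133,-0.0667,0],[0,0,0.0127]]
    - [0.02,[-0.1067,-0.1067,0],[0,0,0.0207]]
    - [0.02,[-0.1067,-0.14,0],[0,0,0.0207]]
    - [0.02,[-0.1067,-0.156,0],[0,0,0.0207]]
    - [0.02,[-0.1067,-0.156,0],[0,0,0.0207]]
  grip_n: 30

```text
t: 11.5
tool_pos: [0.3688, -0.3804, 0.0536]
tool_rot: [0.994, 0.11, -0.0, -0.0]
contact_force: [-0.3, -0.6, -1.6]
opening: 0.0287
grasp_force: 30.0
```

Emit:
step_hand:
  deltas:
    - [0.02,[0,0,0],[0,0,0]]
    - [0.02,[0,0,0],[0,0,0]]
    - [0.02,[0,0,0],[0,0,0]]

```text
t: 11.8
tool_pos: [0.3694, -0.3826, 0.0536]
tool_rot: [0.994, 0.109, 0.0, 0.0]
contact_force: [-0.0, 0.1, -1.6]
opening: 0.0287
grasp_force: 30.0
```

```bash
python3 - <<'E'
from h import *
E0=np.array([.4990,-.3513]);e=np.array([np.cos(np.radians(12.6)),np.sin(np.radians(12.6))])
go([*(E0-.072*e),.046],np.radians(-77.4))
w=capture("wrist");cv2.imwrite("pics/w6.png",w["pixels"][:,:,::-1])
for z in(.026,.055,.096):print(proj(w,[*E0,z]))
E
```

```text
t 11.8 pos [ 0.3694335  -0.38255607  0.05355914] yaw_y -77.471708095344
rv [ 0.00052618 -0.00016899 -0.0012515 ]
d [ 0.06126029 -0.00231992  0.00756829]
[278.45708311 -26.48003963]
[277.19002275 -55.33049802]
[ 274.1772141  -123.93094751]
```

View pics/w6.png

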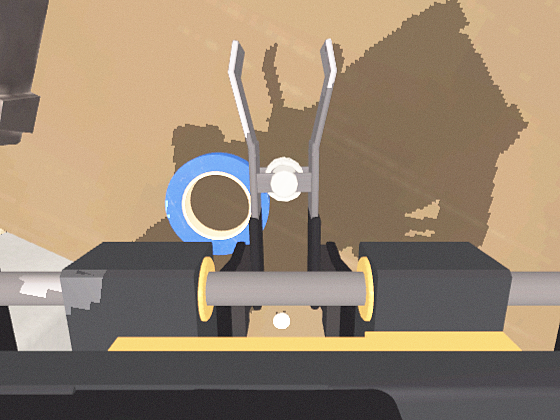

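Scaled: 0.025 m / 0.75 = 0.0333, 0.0076 m / 0.75 = 0.0101.

Emit:
step_hand:
  deltas:
    - [0.02,[0.0067,-0.0031,0.0101],[0,0,0]]
    - [0.02,[0.016,-0.0031,0.0101],[0,0,0]]
    - [0.02,[0.0267,-0.0031,0.0101],[0,0,0]]
    - [0.02,[0.0333,-0.0031,0.0101],[0,0,0]]
    - [0.02,[0.0333,-0.0031,0.0101],[0,0,0]]
    - [0.02,[0.0333,-0.0031,0.0101],[0,0,0]]
  grip_n: 30

```text
t: 12.45
tool_pos: [0.3934, -0.3737, 0.046]
tool_rot: [0.994, 0.11, -0.0, 0.0]
contact_force: [-0.3, -0.6, -1.2]
opening: 0.0285
grasp_force: 30.0
```

```bash
python3 - <<'E'
from h import *
E0=np.array([.4990,-.3513]);e=np.array([np.cos(np.radians(12.6)),np.sin(np.radians(12.6))])
go([*(E0-.072*e),.046],np.radians(-77.4))
w=capture("wrist")
for z in(.026,.055,.096):print(z,proj(w,[*E0,z]))
H=cv2.cvtColor(w["pixels"],cv2.COLOR_RGB2HSV);m=cv2.inRange(H,(45,60,25),(85,255,255))
for v in range(0,120,6):
    x=np.where(m[v])[0]
    if len(x):print(v,x.min(),x.max(),len(x))
c=capture("top");H=cv2.cvtColor(c["pixels"],cv2.COLOR_RGB2HSV);m=cv2.inRange(H,(45,60,25),(85,255,255))[150:215,195:245]
for v in range(10,65,4):
    x=np.where(m[v])[0]
    if len(x):print("top",v+150,x.min()+195,x.max()+195)
for X in(-.073,-.017):print([proj(c,[*(E0+(X+.073)*e),z]) for z in(.026,.096)])
E
```

```text
t 12.45 pos [ 0.39343747 -0.37367567  0.04601894] yaw_y -77.3755596381301
rv [0.00018153 0.00015105 0.00042655]
d [3.59008324e-02 1.20627313e-03 1.37306174e-05]
0.026 [286.3411523   29.26856411]
0.055 [286.63977138  11.58383172]
0.096 [287.35247568 -30.62373526]
0 282 285 4
6 282 285 4
12 283 285 3
18 283 284 2
24 283 285 3
30 283 285 3
top 168 214 214
top 172 215 215
top 176 216 220
top 180 217 220
top 184 218 221
top 188 219 224
top 192 220 224
top 196 221 225
[array([226.44703103, 198.99132061]), array([221.90633539, 197.43849921])]
[array([219.22948709, 169.41100313]), array([214.07127284, 165.2864711 ])]
```

Scaled: 0.034 m / 0.75 = 0.0453, 0.03 m / 0.75 = 0.04.

Emit:
step_hand:
  deltas:
    - [0.02,[0.008,0,0],[0,0,0]]
    - [0.02,[0.016,0,0],[0,0,0]]
    - [0.02,[0.024,0,0],[0,0,0]]
    - [0.02,[0.032,0,0],[0,0,0]]
    - [0.02,[0.04,0,0],[0,0,0]]
    - [0.02,[0.0453,0,0],[0,0,0]]
    - [0.02,[0.0453,0,0],[0,0,0]]
    - [0.02,[0.0453,0,0],[0,0,0]]
    - [0.02,[0.0453,0,0],[0,0,0]]
  grip_n: 30

```text
t: 13.45
tool_pos: [0.4261, -0.3664, 0.0459]
tool_rot: [0.994, 0.109, -0.0, 0.0]
contact_force: [-0.6, -0.6, -0.5]
opening: 0.0283
grasp_force: 30.0
```

```bash
python3 - <<'E'
from h import *
E0=np.array([.4990,-.3513]);e=np.array([np.cos(np.radians(12.6)),np.sin(np.radians(12.6))])
go([*(E0-.072*e),.046],np.radians(-77.4))
w=capture("wrist");print(sense()["contact_force"],sense()["opening"],sense()["grasp_force"])
for z in(.055,.076,.096):print(z,proj(w,[*E0,z]))
H=cv2.cvtColor(w["pixels"],cv2.COLOR_RGB2HSV);m=cv2.inRange(H,(45,60,25),(85,255,255))
for v in range(0,200,8):
    x=np.where(m[v,230:335])[0]+230
    if len(x):print(v,x.min(),x.max(),len(x))
g=w["pixels"].mean(2)
for v in(60,80,100):print(v,g[v,225:345:3].astype(int))
E
```

```text
t 13.45 pos [ 0.42605687 -0.36643758  0.04589493] yaw_y -77.43088234950721
rv [ 7.09412413e-06  3.87293938e-04 -5.39000067e-04]
d [ 0.00248916  0.00113769 -0.00010602]
[-0.11067986  0.40244705  0.14853344] 0.028925272184193676 29.999523614533246
0.055 [286.1431883  102.09053749]
0.076 [286.33953565  99.81544285]
0.096 [286.59600887  96.84366421]
0 280 284 5
8 280 284 5
16 280 284 5
24 280 285 6
32 280 284 5
40 280 284 5
48 280 284 5
56 280 285 6
64 280 285 6
72 281 285 5
80 281 284 4
88 281 284 4
60 [173 255 249 243 119 115 255 255 255 255 255 255 255  69 147 158 150 135
 105 179 151  58  86  81  75  76  60 255 255 255 255 255 255 146 140 252
 238 255 255 102]
80 [182 178 251 251 117 127 180 179 179 173 254 253 253 253 252 252 252 252
 222 174 245 255 255 117 111 111 114 115 114 192 182 180 177 138 127 251
 241 108 166 104]
100 [179 179 182 172 253 237 124 142 182 180 184 179 178 183 220 223 254 254
 253 152 134 255 178 181 180 179 181 181 177 183 180 181 140 240 157 104
 115 116 118 114]
```

Scaled: 0.002 m / 0.75 = 0.0027.

Emit:
step_hand:
  deltas:
    - [0.02,[0.0027,0,0],[0,0,0]]
    - [0.02,[0.0027,0,0],[0,0,0]]
    - [0.02,[0.0027,0,0],[0,0,0]]
    - [0.02,[0.0027,0,0],[0,0,0]]
    - [0.02,[0.0027,0,0],[0,0,0]]
    - [0.02,[0.0027,0,0],[0,0,0]]
  grip_n: 30

```text
t: 14.1
tool_pos: [0.4284, -0.3659, 0.046]
tool_rot: [0.994, 0.11, -0.0, 0.0]
contact_force: [-0.3, 0.5, -0.9]
opening: 0.0286
grasp_force: 30.0
```

```bash
python3 - <<'E'
from h import *
w=capture("wrist");H=cv2.cvtColor(w["pixels"],cv2.COLOR_RGB2HSV);m=cv2.inRange(H,(45,60,25),(85,255,255))[:200,230:335]
y,x=np.where(m);print(y.max(),np.median(x)+230,sense()["contact_force"])
E
python3 -c "from cell import *;print(close_job())"
```

```text
107 283.0 [-0.17705314 -0.63072839 -0.02272619]
the job is handed in; nothing more can be done
None
```

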